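Nest the stray sample pots back on their stand

TASK

Two small grey tapered sample pots have been left about the bench. Nest both of them into the identical pot that is fixed on the round steel stand, one inside the other, so that they make a single upright stack with each pot fully home. Leave the bigger pot of the same shape where it stands.

Things in the scene. Friction and masses are not known exactly. Their poses are not given: they have to be found in the camera images.
- pot_a: Small grey tapered round pot, loose, upright, open at the top, 100 mm high, about 90 g. Foot 32 mm across, widening to 53 mm at 72 mm height; the top 26 mm is a straight collar 58 mm across, to be gripped across from above. Walls 2 mm, mouth 54 mm. Its inner floor lies 40 mm above its underside (another pot nests 60 mm deep, standing on it). Origin: centre of the underside; z up.
- pot_b: The second loose small pot, identical to pot_a; either may go in first. A nested pot's top 40 mm stays clear above the rim of the pot below, with 2 to 4 mm of play all round. Origin: centre of the underside; z up.
- stand_seat (a point): Centre of the inner floor, 48 mm above the table, of the small pot fixed on the stand (same as pot_a, rim 108 mm above the table): a nested pot's underside rests here; the next one's 40 mm higher (then the rim below it is at 148 mm). z up. The stand, a round steel plate 90 mm across, 8 mm thick, with a 44 mm boss round the pot's foot, cannot move.
- big_pot: A bigger grey pot of the same shape, loose, not part of the stack, to be left alone: 120 mm high, 80 mm across the collar, foot 44 mm across. Origin: centre of the underside; z up.
Mind the look-alikes: they are no part of the job. Leave any blue or orange look-alike of the pot_b alone.

How it is judged (in metres and radians):
At the end, for the whole second after the job is handed in: One small pot stands on the floor of the stand's fixed pot (10 mm sideways, 6 mm in height), the other, either way round, on the first one's floor 40 mm higher (15 mm sideways, 8 mm in height), both upright within 7 degrees and at rest; the bigger pot stands within 40 mm of its place (((horizontal distance between pot_a and stand_seat below 0.01 m and z of pot_a in the frame of stand_seat between -0.006 and 0.006 m and horizontal distance between pot_b and stand_seat below 0.015 m and z of pot_b in the frame of stand_seat between 0.032 and 0.048 m) or (horizontal distance between pot_b and stand_seat below 0.01 m and z of pot_b in the frame of stand_seat between -0.006 and 0.006 m and horizontal distance between pot_a and stand_seat below 0.015 m and z of pot_a in the frame of stand_seat between 0.032 and 0.048 m)) and angle between each of pot_a, pot_b's own z axis and vertical below 0.12 rad and linear speed of each of pot_a, pot_b below 0.02 m/s); the robot touches nothing.
It fails at once if the bigger pot is moved more than 40 mm or knocked over (distance of big_pot from where it was at the start of the episode above 0.04 m or angle between big_pot's own z axis and vertical above 0.5 rad).
It also fails if it takes over 58 s, if anything falls off the work surface, if the arm or the gripper's body presses on something with over 40 N, if the wrist force passes 120 N, or if a joint passes its speed limit or range.

ROBOT

A 7-joint arm with a two-finger parallel gripper is mounted at the origin on a cart in front of the work surface, level with it; the furniture and walls round the work are solid. World frame = base frame: x ahead of the robot, y to its left, z up, the work surface at z = 0. Lengths are in mm, angles in degrees, forces in N, time in s.
With the tool pointing down it reaches from about 350 to 900 mm from the base axis. Payload 8.1 kg.
Tool frame: the origin (TCP) lies on the centre line of the jaws, within the pads' length; the fingertips stand 19 mm ahead of it and the grasp point (between the pads) is the TCP; z points along the fingers, y is the line along which they close (so a half turn about z gives the same grasp; the last joint's range is limited). The gripper opens to 92 mm and grips with 3 to 60 N. Pads are 19 mm wide; open, the fingers measure 130 mm over their backs; the gripper's body (75 mm by 190 mm) begins 47 mm behind the grasp point.
Start: joints at [58.235, 24.895, 1.432, 90.138, -0.665, 64.973, -4.303], TCP at [272.845, -562.313, 245.742] pointing down, gripper open.
Joint ranges: [-149.89, 149.89], [-25.12, 119.58], [-72.63, 75.52], [4.76, 147.25], [-75.54, 255.54], [6.69, 114.76], [-157.13, 157.13]. Speed limits (degrees/s): [127.2, 127.2, 172.46, 172.46, 180, 180, 180].

INTERFACE

Orientations are given as a 3x3 rotation matrix whose columns are the frame's x, y, z axes.
In Python, from plant import telemetry, vision, arm gives the robot as it stands.
- The arm moves only by the shell command python3 -m crank 'ROWS' [FORCE]. ROWS is JSON, one flat list of numbers, 5 for each row, row after row: the shift along the tool's x, y, z in units of 0.15 m (1.0 is 0.15 m), then the turn about the tool's z in units of pi/2 rad (1.0 is pi/2 rad), then the opening, from 0 (shut) to 1 (fully open). In form: [tx, ty, tz, yaw, claw, tx, ty, tz, yaw, claw, ...]. A call has exactly 8 rows; each row is the pose to reach, as a shift and turn from the pose commanded when the call began, along the tool's axes at that moment; what a row does not reach only later rows make up. A row lasts 1/10 s, in which the tool goes at most 50 mm and 8.59 degrees, less where a joint would pass 70% of its speed; a pose out of reach is approached as far as the arm can. A call with a number of a shift or a turn outside -1 to 1 is refused whole. A call with a gripper value outside its range is refused whole. The fingers move at their own pace and stop on an object; FORCE is the grip in N (left out, the last holds). Time passes only in rows, so rows that repeat a pose let the fingers close, or fill a call up. It gives the time, the measured TCP pose, the force, the opening and the grip force at its end, in the units of the state.
- telemetry.sense(): the state, without advancing time (a new reading comes with each control period).
- vision.grab_frame(name): name is "side" or "top"; returns the picture (480x640x3 uint8, red, green, blue); there is no depth.
- vision.camera_model(name): a dict with "intrinsics" (3x3 intrinsics, pixels), "k1" (the pictures are not rectified: a ray, as slopes to the right and down, at radius r is drawn at 1 + k1 r^2 times it, then the intrinsics apply), "world_from_camera" (4x4, takes a point from camera to world coordinates). Camera axes: x right, y up, looking along -z (the intrinsics and any distortion apply to the point x, -y, -z); pixel columns grow to the right and rows downward; lengths in mm; the calibration is good to about 2 mm. A picture is of the moment at which its call begins. camera_model takes no time and is no camera call.
- arm.job_done(): hands the job in; it is judged then, once.
The state is a dict: "time_s": time; "qpos": joint angles; "dq": joint speeds; "tau": joint torques, N m; "ee_pos": TCP position; "ee_rot": TCP orientation; "contact_force": force on the tool from outside, world axes, zero at the start; "moment": the same for the moment, N m; "gripper_width": finger opening in mm; "finger_force": force on a finger pad.
Only numpy, scipy, OpenCV 4.12 (cv2) and the standard library are available. Lean on these libraries where they do the work, as an engineer would, in place of code of your own. Each camera call takes 0.05 s, during which the arm holds its last target. There are 200 camera calls.

## Working session

There is one attempt and no reset: what is moved stays moved. The work goes in short steps, Python scripts to look and compute and a shell command to move; the robot and the scene stay as the last step left them, time stands still between calls to the robot, and variables do not carry over. Pictures are saved under pics/ and viewed, at most 10 in all, crops included, and the job is handed in when it is done.

```bash
mkdir -p pics; ls
python3 - <<'E'
from plant import telemetry, vision
import cv2,numpy as np
s=telemetry.sense()
for k in("time_s","ee_pos","ee_rot","gripper_width"):print(k,s[k])
for n in("side","top"):
    cv2.imwrite(f"pics/{n}0.png",vision.grab_frame(n)[:,:,::-1]);print(vision.camera_model(n))
E
```

```text
pics
time_s 0.0
ee_pos [ 272.59123336 -561.88913431  244.94875172]
ee_rot [[ 8.99681113e-01  4.36546914e-01 -8.28847002e-04]
 [ 4.36547669e-01 -8.99680151e-01  1.32623821e-03]
 [-1.66731997e-04 -1.55502270e-03 -9.99998777e-01]]
gripper_width 91.8572165838159
{'intrinsics': array([[466.3507296 ,   0.        , 317.2468236 ],
       [  0.        , 466.3507296 , 240.94726182],
       [  0.        ,   0.        ,   1.        ]]), 'k1': -0.011584949025342316, 'world_from_camera': array([[-9.99767526e-01,  2.08248216e-02, -5.58750191e-03,
         4.54973997e+02],
       [-1.47513833e-02, -4.71629610e-01,  8.81673357e-01,
         7.47756492e+02],
       [ 1.57254590e-02,  8.81550814e-01,  4.71827163e-01,
         4.92178577e+02],
       [ 0.00000000e+00,  0.00000000e+00,  0.00000000e+00,
         1.00000000e+00]])}
{'intrinsics': array([[485.50019403,   0.        , 315.04338045],
       [  0.        , 485.50019403, 236.28686691],
       [  0.        ,   0.        ,   1.        ]]), 'k1': -0.023650712618763576, 'world_from_camera': array([[ 2.79193012e-02,  9.79331321e-01, -2.00326422e-01,
         2.79438206e+02],
       [-9.99606373e-01,  2.67996931e-02, -8.29911766e-03,
        -4.99701579e+01],
       [-2.75889923e-03,  2.00479274e-01,  9.79694059e-01,
         1.10740536e+03],
       [ 0.00000000e+00,  0.00000000e+00,  0.00000000e+00,
         1.00000000e+00]])}
```

View pics/top0.png

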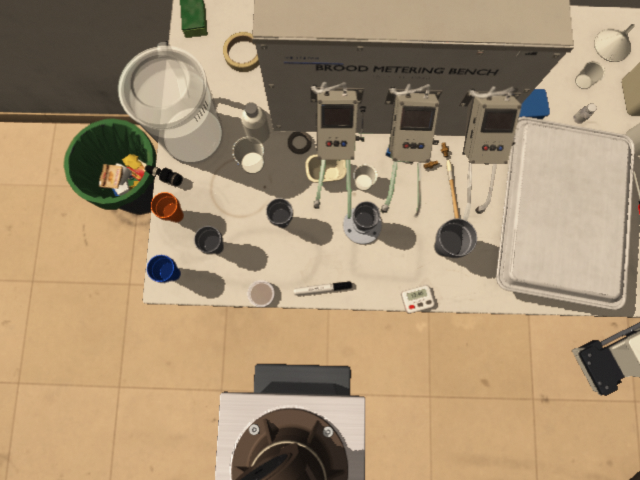

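View pics/side0.png

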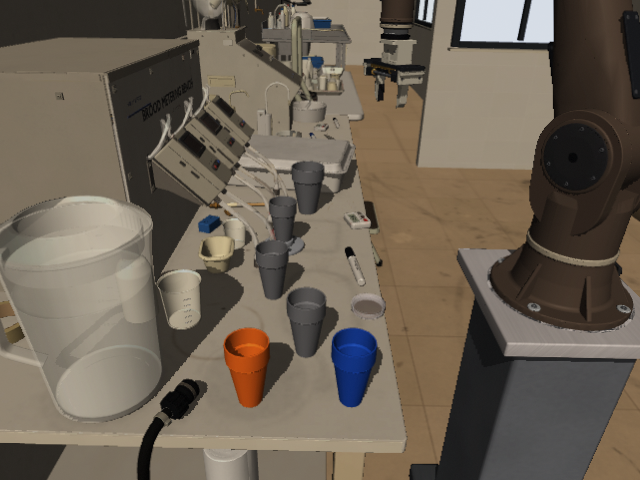

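The pictures show, in top-view pixels, these candidates:
- Small grey pots at (280,212) and (208,240).
- The fixed pot on the steel plate at (367,216).
- The bigger grey pot at (455,238).
- Orange and blue look-alikes at (166,207) and (163,269).

I choose the two loose grey ones. Next I fit rim and foot circles and check them in a close crop.

```bash
cat > h.py <<'E'
import numpy as np,cv2
from plant import vision,telemetry
from scipy.optimize import minimize
CM={n:vision.camera_model(n) for n in("side","top")}
def proj(n,P):
    c=CM[n];T=np.linalg.inv(c["world_from_camera"]);p=np.atleast_2d(P)@T[:3,:3].T+T[:3,3]
    s=np.c_[p[:,0],-p[:,1]]/-p[:,2:];s=s*(1+c["k1"]*(s**2).sum(1,keepdims=True))
    K=c["intrinsics"];return s*[K[0,0],K[1,1]]+K[:2,2]
def unproj(n,uv,z):
    f=lambda q:((proj(n,[q[0],q[1],z])[0]-uv)**2).sum()
    return minimize(f,[500,0],method="Nelder-Mead",options=dict(maxiter=2000)).x
A=np.linspace(0,2*np.pi,120,endpoint=False)
def circ(x,y,z,r):return np.c_[x+r*np.cos(A),y+r*np.sin(A),0*A+z]
def edge(im):
    g=cv2.GaussianBlur(im.astype(np.float32),(0,0),1.2)
    return np.minimum(np.hypot(cv2.Sobel(g,5,1,0),cv2.Sobel(g,5,0,1)).max(2),60)
def score(E,n,x,y,rings):
    t=0
    for z,r in rings:
        q=proj(n,circ(x,y,z,r)).astype(np.float32)
        t+=cv2.remap(E[n],q[:,0][None],q[:,1][None],1).mean()
    return t
def fit(E,g,rings,names=("side","top"),R=14):
    best=None
    for st,w in((3,R),(.7,3)):
        c=g if best is None else best[1:]
        best=max((sum(score(E,n,c[0]+i,c[1]+j,rings) for n in names),c[0]+i,c[1]+j) for i in np.arange(-w,w+.1,st) for j in np.arange(-w,w+.1,st))
    return best
E
cat > a.py <<'E'
from h import *
im={n:cv2.imread(f"pics/{n}0.png") for n in CM};E={n:edge(im[n]) for n in CM}
tiles=[]
for name,uv,h,r,ri in(("A",(280,210),100,29,27),("B",(208,238),100,29,27),("S",(367,214),108,29,27),("big",(456,235),120,40,38)):
    g=unproj("top",uv,h);rings=[(h,r),(h,ri)]
    print(name,g.round(),*[np.round(fit(E,g,rings,ns),1) for ns in(("top",),("side",),("side","top"))])
    b=fit(E,g,rings);row=[]
    for n in("top","side"):
        c=proj(n,[b[1],b[2],h-30])[0];x0,y0=(c-32).astype(int)
        t=cv2.resize(im[n][y0:y0+64,x0:x0+64],(200,200),interpolation=cv2.INTER_CUBIC);row.append(t.copy())
        q=(proj(n,circ(b[1],b[2],h,r))-[x0,y0]+.5)*200/64
        cv2.polylines(t,[q.astype(np.int32)],True,(0,255,0),1);row.append(t)
    tiles.append(np.vstack([row[1],row[3]]))
cv2.imwrite("pics/fit.png",np.hstack(tiles))
E
python3 a.py
```

```text
A [541.  35.] [116.6 537.2  34.4] [ 99.9 538.6  39. ] [215.5 537.   39. ]
B [473.   0.] [ 41.9 465.2   7. ] [ 58.  479.5  15.8] [102.3 489.   15.8]
S [ 535. -150.] [ 111.1  533.5 -148.8] [ 100.4  536.5 -148.8] [ 210.6  534.2 -148.8]
big [ 492. -335.] [ 108.3  483.2 -327.7] [ 104.2  486.2 -333. ] [ 210.5  483.9 -327.7]
```

View pics/fit.png

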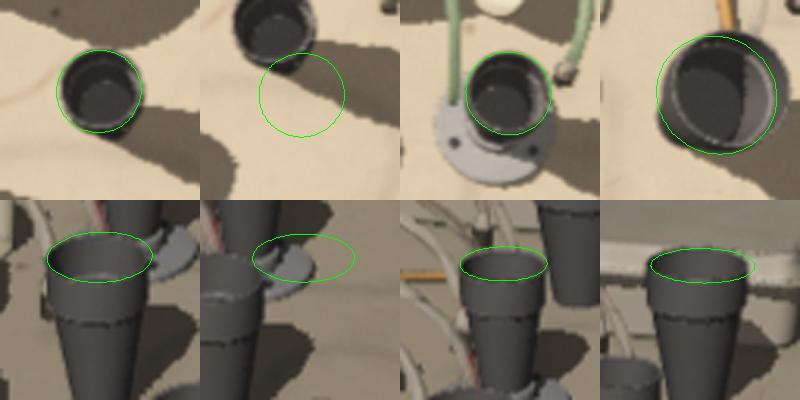

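Pot A and the stand pot fit well. B's starting guess was bad because of the solver's starting point, so I'll fix that and refit B.

```bash
sed -i 's/^    f=lambda q.*/    from scipy.optimize import fsolve/; s/^    return minimize.*/    return fsolve(lambda q:proj(n,[q[0],q[1],z])[0]-uv,[500,20])/' h.py; python3 a.py
```

```text
A [541.  35.] [116.6 537.2  34.4] [ 99.9 538.6  39. ] [215.5 537.   39. ]
B [476. 185.] [118.  471.  186.8] [102.  471.9 189.8] [217.2 471.9 187.5]
S [ 535. -150.] [ 111.1  533.5 -148.8] [ 100.4  536.5 -148.8] [ 210.6  534.2 -148.8]
big [ 492. -335.] [ 108.3  483.2 -327.7] [ 104.2  486.2 -333. ] [ 210.5  483.9 -327.7]
```

View pics/fit.png

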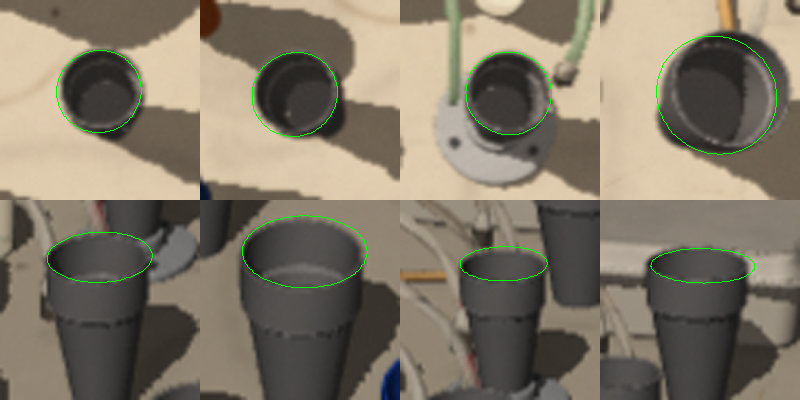

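B is fixed: A ≈ (537,37), B ≈ (472,188), S ≈ (534,-149). The hanging tubes beside the stand pot could foul the fingers, so I'll look at their geometry.

Run:
```python
from h import *
t=cv2.imread("pics/top0.png")[80:250,290:440];s=cv2.imread("pics/side0.png")[70:270,150:330]
cv2.imwrite("pics/tubes.png",np.hstack([cv2.resize(t,(400,453),interpolation=2),cv2.resize(s,(400,444),interpolation=2)[:444] if 0 else cv2.resize(s,(400,453),interpolation=2)]))
```

```text
(no output)
```

View pics/tubes.png

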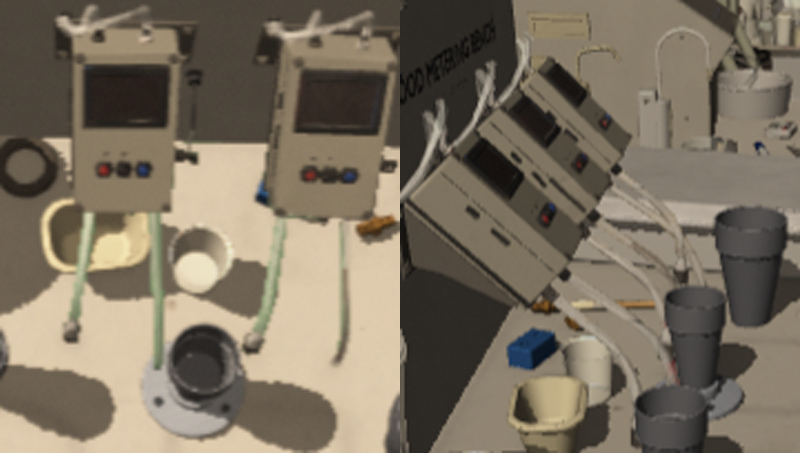

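Run:
```python
from h import *
from scipy.optimize import least_squares
def X(t,s):return lambda o:0
for nm,t,s in(("tip1",(349.2,216.9),(272,236)),("tip1alt",(349.2,216.9),(256.7,245)),("tip0",(316.5,204),(256.7,245)),("tip2",(384.5,207.5),(276,192)),("exit1",(349,160),(236,172)),("devcorner",(318,158.5),(210,204)),("dev front top",(318,146),(229,170))):
    r=least_squares(lambda p:np.r_[proj("top",p)[0]-t,proj("side",p)[0]-s],[560,-100,80]);print(nm,r.x.round(),r.cost.round(1))
```

```text
tip1 [ 551. -117.   38.] 5.5
tip1alt [ 573. -119.   11.] 69.4
tip0 [573. -42.  57.] 4.4
tip2 [ 551. -187.  109.] 0.2
exit1 [ 623. -106.  183.] 3.1
devcorner [654. -43. 140.] 15.1
dev front top [630. -44. 212.] 38.6
```

Tubes 1 and 2 end at z≈38 and z≈109 beside the stand, and the devices begin at x≳620. I'll grip with the closing line near world y, turned 15°, which keeps the fingers and body clear. A goes first, then B.

```bash
cat > go.py <<'E'
import sys,numpy as np
from plant import telemetry
s=telemetry.sense();R=np.array(s["ee_rot"]);t=np.array([float(v) for v in sys.argv[1:4]])
y=R[:,1];d=(np.degrees(np.arctan2(y[1],y[0]))+105+90)%180-90
print("t",round(s["time_s"],2),"pos",s["ee_pos"].round(1),"F",np.round(s["contact_force"],1),"w",round(float(s["gripper_width"]),1))
print("shift units",(R.T@(t-s["ee_pos"])/150).round(3),"yaw units",round(d/90,3))
E
python3 go.py 537 37 245
python3 -m crank '[0.12,-0.1,0,0.06,1, 0.25,-0.21,0,0.12,1, 0.37,-0.32,0,0.18,1, 0.5,-0.43,0,0.24,1, 0.62,-0.53,0,0.3,1, 0.75,-0.64,0,0.36,1, 0.87,-0.74,0,0.42,1, 1,-0.85,0,0.46,1]' 20
python3 go.py 537 37 245
```

```text
t 0.1 pos [ 272.6 -561.9  245. ] F [-0.1 -0.6 -0.6] w 91.7
shift units [ 3.329 -2.823  0.004] yaw units 0.454
time_s: 0.9
ee_pos: [352.2, -381.2, 245.5]
ee_rot: [[0.962, -0.271, -0.0], [-0.271, -0.962, 0.0], [-0.001, -0.0, -1.0]]
contact_force: [0.5, 0.9, -0.0]
gripper_width: 91.8
finger_force: 0.0
t 0.9 pos [ 352.2 -381.2  245.5] F [ 0.5  0.9 -0. ] w 91.8
shift units [ 4.290e-01 -3.018e+00  3.000e-03] yaw units -0.008
```

```bash
python3 -m crank '[0.02,-0.13,0,0,1, 0.04,-0.25,0,0,1, 0.05,-0.38,0,0,1, 0.07,-0.5,0,0,1, 0.09,-0.63,0,0,1, 0.1,-0.75,0,0,1, 0.12,-0.88,0,0,1, 0.14,-1,0,0,1]' >/dev/null
python3 -m crank '[0.02,-0.13,0,0,1, 0.04,-0.25,0,0,1, 0.05,-0.38,0,0,1, 0.07,-0.5,0,0,1, 0.09,-0.63,0,0,1, 0.1,-0.75,0,0,1, 0.12,-0.88,0,0,1, 0.14,-1,0,0,1]' >/dev/null
python3 -m crank '[0.02,-0.13,0,0,1, 0.04,-0.25,0,0,1, 0.05,-0.38,0,0,1, 0.07,-0.5,0,0,1, 0.09,-0.63,0,0,1, 0.1,-0.75,0,0,1, 0.12,-0.88,0,0,1, 0.12,-0.94,0,0,1]' >/dev/null
python3 go.py 537 37 91
```

```text
t 3.3 pos [528.2  28.6 245.4] F [-0.5 -0.5 -0.4] w 91.8
shift units [ 0.042 -0.069  1.029] yaw units -0.005
```

```bash
python3 -m crank '[0,0,0,0,1, 0.01,-0.01,0.1,0,1, 0.02,-0.02,0.2,0,1, 0.02,-0.02,0.3,0,1, 0.02,-0.02,0.4,0,1, 0.02,-0.02,0.45,0,1, 0.02,-0.02,0.45,0,1, 0.02,-0.02,0.45,0,1]' >/dev/null
python3 go.py 537 37 91
```

```text
t 4.1 pos [531.8  28.3 178.7] F [-0.1  1.   0.2] w 91.7
shift units [ 0.018 -0.065  0.584] yaw units -0.006
```

```bash
python3 -m crank '[0.02,-0.065,0,0,1, 0.02,-0.065,0.1,0,1, 0.02,-0.065,0.22,0,1, 0.02,-0.065,0.34,0,1, 0.02,-0.065,0.46,0,1, 0.02,-0.065,0.54,0,1, 0.02,-0.065,0.58,0,1, 0.02,-0.065,0.58,0,1]' | grep -E "pos|contact"
python3 -m crank '[0,0,0,0,1, 0,0,0,0,0.5, 0,0,0,0,0.5, 0,0,0,0,0.4, 0,0,0,0,0.3, 0,0,0,0,0.3, 0,0,0,0,0.3, 0,0,0,0,0.3]' 20
python3 go.py 537 37 230
```

```text
ee_pos: [537.2, 37.7, 90.9]
contact_force: [0.2, -0.4, 0.0]
time_s: 5.7
ee_pos: [537.2, 37.4, 91.3]
ee_rot: [[0.964, -0.268, 0.0], [-0.268, -0.964, -0.0], [0.0, -0.0, -1.0]]
contact_force: [0.5, 0.0, 1.6]
gripper_width: 58.6
finger_force: 20.0
t 5.7 pos [537.2  37.4  91.3] F [0.5 0.  1.6] w 58.6
shift units [-0.001  0.003 -0.924] yaw units -0.006
```

Pot A is gripped at 58.6 mm. Next I lift it and carry it over the stand.

```bash
python3 -m crank '[0,0,-0.05,0,0.3, 0,0,-0.2,0,0.3, 0,0,-0.37,0,0.3, 0,0,-0.54,0,0.3, 0,0,-0.7,0,0.3, 0,0,-0.82,0,0.3, 0,0,-0.9,0,0.3, 0,0,-0.93,0,0.3]' | grep -E "pos|contact|width"
python3 go.py 534.5 -148.8 230
```

```text
ee_pos: [537.5, 37.5, 232.0]
contact_force: [0.1, 0.0, -0.3]
gripper_width: 58.4
t 6.5 pos [537.5  37.5 232. ] F [ 0.1  0.  -0.3] w 58.4
shift units [0.313 1.202 0.013] yaw units -0.006
```

```bash
python3 -m crank '[0.02,0.06,0,0,0.3, 0.05,0.18,0,0,0.3, 0.08,0.32,0,0,0.3, 0.12,0.46,0,0,0.3, 0.16,0.6,0,0,0.3, 0.19,0.73,0,0,0.3, 0.22,0.85,0,0,0.3, 0.25,0.95,0,0,0.3]' >/dev/null
python3 -m crank '[0.02,0.08,0,0,0.3, 0.04,0.16,0,0,0.3, 0.06,0.23,0,0,0.3, 0.063,0.25,0,0,0.3, 0.063,0.252,0,0,0.3, 0.063,0.252,0,0,0.3, 0.063,0.252,0,0,0.3, 0.063,0.252,0,0,0.3]' | grep -E "pos|contact|width"
python3 go.py 534.5 -148.8 140
python3 - <<'E'
from h import *
for n in CM:cv2.imwrite(f"pics/{n}1.png",vision.grab_frame(n)[:,:,::-1])
t=cv2.imread("pics/top1.png")[80:280,290:470];s=cv2.imread("pics/side1.png")[70:270,190:370]
cv2.imwrite("pics/c1.png",cv2.resize(np.hstack([t,s]),(792,440),interpolation=2))
E
```

```text
ee_pos: [534.2, -148.2, 230.8]
contact_force: [-0.7, -0.0, -0.8]
gripper_width: 58.9
t 8.1 pos [ 534.2 -148.2  230.8] F [-0.7 -0.  -0.8] w 58.9
shift units [0.003 0.003 0.605] yaw units -0.005
```

View pics/c1.png

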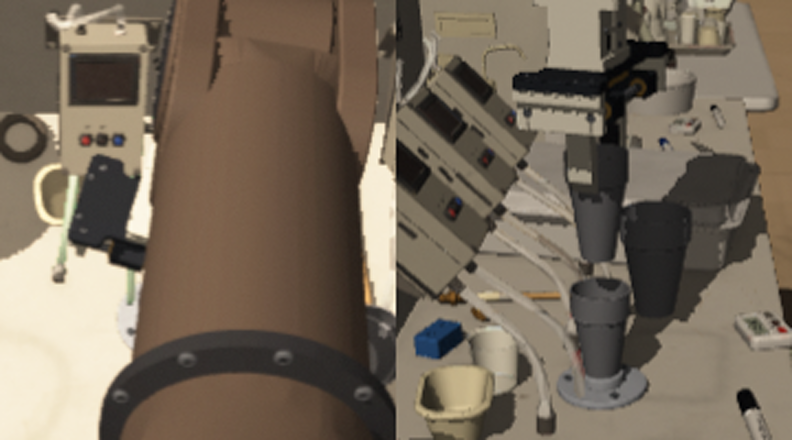

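The side crop shows pot A's foot (598,255) hanging over the fixed pot's mouth (600,295), aligned, with the tubes and devices clear. Lowering.

```bash
python3 -m crank '[0.003,0.003,0.05,0,0.3, 0.003,0.003,0.15,0,0.3, 0.003,0.003,0.25,0,0.3, 0.003,0.003,0.34,0,0.3, 0.003,0.003,0.42,0,0.3, 0.003,0.003,0.48,0,0.3, 0.003,0.003,0.52,0,0.3, 0.003,0.003,0.53,0,0.3]' | grep -E "pos|contact|width"
python3 go.py 534.5 -148.8 139
```

```text
ee_pos: [534.2, -149.4, 150.6]
contact_force: [-0.5, -0.9, -0.8]
gripper_width: 58.5
t 9.0 pos [ 534.2 -149.4  150.6] F [-0.5 -0.9 -0.8] w 58.5
shift units [ 0.001 -0.004  0.077] yaw units -0.006
```

```bash
python3 -m crank '[0,0,0.01,0,0.3, 0,0,0.02,0,0.3, 0,0,0.03,0,0.3, 0,0,0.04,0,0.3, 0,0,0.05,0,0.3, 0,0,0.06,0,0.3, 0,0,0.065,0,0.3, 0,0,0.065,0,0.3]' | grep -E "pos|contact|width"
python3 go.py 534.5 -148.8 139
```

```text
ee_pos: [534.4, -149.4, 141.3]
contact_force: [-0.1, 0.5, -1.5]
gripper_width: 58.3
t 9.8 pos [ 534.4 -149.4  141.3] F [-0.1  0.5 -1.5] w 58.3
shift units [-0.    -0.004  0.016] yaw units -0.006
```

```bash
python3 -m crank '[0,0,0.005,0,0.3, 0,0,0.01,0,0.3, 0,0,0.015,0,0.3, 0,0,0.018,0,0.3, 0,0,0.02,0,0.3, 0,0,0.02,0,0.3, 0,0,0.02,0,0.3, 0,0,0.02,0,0.3]' | grep -E "pos|contact|width"
```

```text
ee_pos: [534.6, -149.3, 139.3]
contact_force: [-3.8, 2.0, 7.9]
gripper_width: 58.4
```

Contact came at the expected height. Release and raise.

```bash
python3 -m crank '[0,0,0,0,0.65, 0,0,0,0,0.75, 0,0,0,0,0.8, 0,0,0,0,0.8, 0,0,-0.05,0,0.8, 0,0,-0.15,0,0.8, 0,0,-0.3,0,0.8, 0,0,-0.45,0,0.8]' | grep -E "pos|contact|width"
python3 -m crank '[0,0,-0.1,0,0.8, 0,0,-0.25,0,0.8, 0,0,-0.35,0,1, 0,-0.1,-0.35,0,1, -0.03,-0.25,-0.35,0,1, -0.08,-0.45,-0.35,0,1, -0.15,-0.65,-0.35,0,1, -0.22,-0.85,-0.35,0,1]' | grep -E "pos|contact|width"
python3 go.py 471.5 188 200
```

```text
ee_pos: [534.3, -149.5, 207.0]
contact_force: [0.6, -0.8, 0.2]
gripper_width: 73.2
ee_pos: [536.3, -15.4, 257.8]
contact_force: [1.4, -0.4, 1.0]
gripper_width: 92.2
t 12.2 pos [536.3 -15.4 257.8] F [ 1.4 -0.4  1. ] w 92.2
shift units [-0.778 -1.192  0.386] yaw units -0.005
```

```bash
python3 -m crank '[-0.08,-0.12,0,0,1, -0.16,-0.25,0,0,1, -0.25,-0.38,0,0,1, -0.34,-0.52,0,0,1, -0.42,-0.65,0,0,1, -0.5,-0.78,0.05,0,1, -0.58,-0.9,0.15,0,1, -0.65,-1,0.25,0,1]' >/dev/null
python3 -m crank '[-0.06,-0.1,0.05,0,1, -0.1,-0.15,0.1,0,1, -0.13,-0.19,0.13,0,1, -0.13,-0.19,0.13,0,1, -0.13,-0.19,0.13,0,1, -0.13,-0.19,0.13,0,1, -0.13,-0.19,0.13,0,1, -0.13,-0.19,0.13,0,1]' | grep -E "pos|contact|width"
python3 go.py 471.5 188 91
python3 - <<'E'
from h import *
im={n:vision.grab_frame(n)[:,:,::-1] for n in CM}
for n in CM:cv2.imwrite(f"pics/{n}2.png",im[n])
E_={n:edge(im[n]) for n in CM}
for nm,g,z in(("fixed rim",(534.5,-149),108),("A rim",(534.5,-149),148)):
    for ns in(("top",),("side",)):print(nm,ns,np.round(fit(E_,g,[(z,29),(z,27)],ns),1))
t=im["top"][100:280,290:470];s=im["side"][90:390,190:370]
cv2.imwrite("pics/c2.png",np.hstack([cv2.resize(t,(400,400),interpolation=2),cv2.resize(s,(240,400),interpolation=2)]))
E
```

```text
ee_pos: [472.1, 185.1, 201.7]
contact_force: [0.1, 0.4, -0.3]
gripper_width: 91.8
t 13.8 pos [472.1 185.1 201.7] F [ 0.1  0.4 -0.3] w 91.8
shift units [-0.01  -0.017  0.738] yaw units -0.006
fixed rim ('top',) [ 115.8  544.3 -154.9]
fixed rim ('side',) [  61.5  550.1 -133.4]
A rim ('top',) [ 116.3  534.6 -149.8]
A rim ('side',) [  85.3  550.1 -133.4]
```

View pics/c2.png

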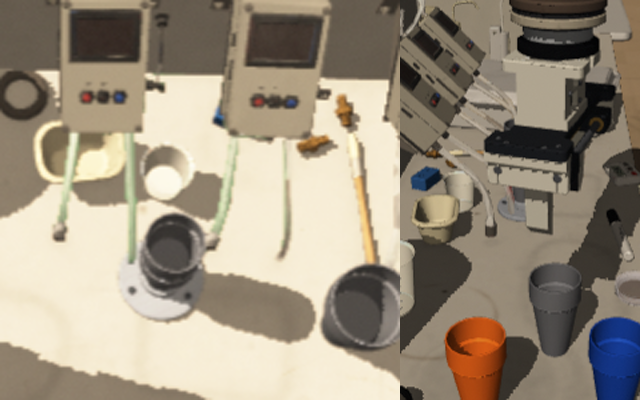

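The first pot is nested upright: from the top its rim fits at (534.6,-149.8) for z=148. The gripper is above B, which the side crop shows untouched. Descend and grip.

```bash
python3 -m crank '[-0.01,-0.017,0.08,0,1, -0.01,-0.017,0.2,0,1, -0.01,-0.017,0.33,0,1, -0.01,-0.017,0.46,0,1, -0.01,-0.017,0.58,0,1, -0.01,-0.017,0.67,0,1, -0.01,-0.017,0.72,0,1, -0.01,-0.017,0.735,0,1]' | grep -E "pos|contact"
python3 -m crank '[0,0,0,0,1, 0,0,0,0,0.5, 0,0,0,0,0.5, 0,0,0,0,0.4, 0,0,0,0,0.3, 0,0,0,0,0.3, 0,0,0,0,0.3, 0,0,0,0,0.3]' 20 | grep -E "pos|contact|width|finger"
python3 go.py 471.5 188 275
```

```text
ee_pos: [470.3, 188.3, 90.1]
contact_force: [0.1, -0.3, 1.1]
ee_pos: [471.2, 188.5, 91.4]
contact_force: [-0.1, -0.8, 1.7]
gripper_width: 57.0
finger_force: 20.0
t 15.5 pos [471.2 188.5  91.4] F [-0.1 -0.8  1.7] w 57.0
shift units [ 0.003  0.002 -1.224] yaw units -0.006
```

```bash
python3 -m crank '[0,0,-0.05,0,0.3, 0,0,-0.2,0,0.3, 0,0,-0.37,0,0.3, 0,0,-0.54,0,0.3, 0,0,-0.7,0,0.3, 0,0,-0.82,0,0.3, 0,0,-0.93,0,0.3, 0,0,-1,0,0.3]' | grep -E "pos|contact|width"
python3 -m crank '[0.03,0.04,-0.08,0,0.3, 0.1,0.12,-0.15,0,0.3, 0.2,0.25,-0.19,0,0.3, 0.3,0.38,-0.2,0,0.3, 0.4,0.51,-0.2,0,0.3, 0.51,0.65,-0.2,0,0.3, 0.62,0.8,-0.2,0,0.3, 0.72,0.93,-0.2,0,0.3]' | grep -E "pos|contact|width"
python3 go.py 534.5 -149.3 271
```

```text
ee_pos: [471.1, 188.5, 242.8]
contact_force: [0.7, -0.6, -1.7]
gripper_width: 57.1
ee_pos: [537.8, 22.9, 271.1]
contact_force: [0.0, -0.4, -1.8]
gripper_width: 57.2
t 17.1 pos [537.8  22.9 271.1] F [ 0.  -0.4 -1.8] w 57.2
shift units [2.870e-01 1.112e+00 1.000e-03] yaw units -0.006
```

```bash
python3 -m crank '[0.03,0.12,0,0,0.3, 0.06,0.25,0,0,0.3, 0.1,0.38,0,0,0.3, 0.14,0.52,0,0,0.3, 0.17,0.66,0,0,0.3, 0.2,0.79,0,0,0.3, 0.23,0.9,0,0,0.3, 0.26,1,0,0,0.3]' >/dev/null
python3 -m crank '[0.01,0.05,0,0,0.3, 0.02,0.09,0,0,0.3, 0.027,0.112,0,0,0.3, 0.027,0.112,0,0,0.3, 0.027,0.112,0,0,0.3, 0.027,0.112,0,0,0.3, 0.027,0.112,0,0,0.3, 0.027,0.112,0,0,0.3]' | grep -E "pos|contact|width"
python3 go.py 534.5 -149.3 179
python3 - <<'E'
from h import *
im=vision.grab_frame("side")[:,:,::-1]
cv2.imwrite("pics/c3.png",cv2.resize(im[70:270,190:370],(540,600),interpolation=2))
print(proj("side",[[534.5,-149.3,148],[534.5,-149.3,180]])-[190,70])
E
```

```text
ee_pos: [534.7, -146.8, 271.3]
contact_force: [0.6, 0.2, -0.5]
gripper_width: 57.2
t 18.7 pos [ 534.7 -146.8  271.3] F [ 0.6  0.2 -0.5] w 57.2
shift units [0.003 0.016 0.615] yaw units -0.005
[[ 92.20312512 111.63909227]
 [ 91.89319585  96.68121604]]
```

View pics/c3.png

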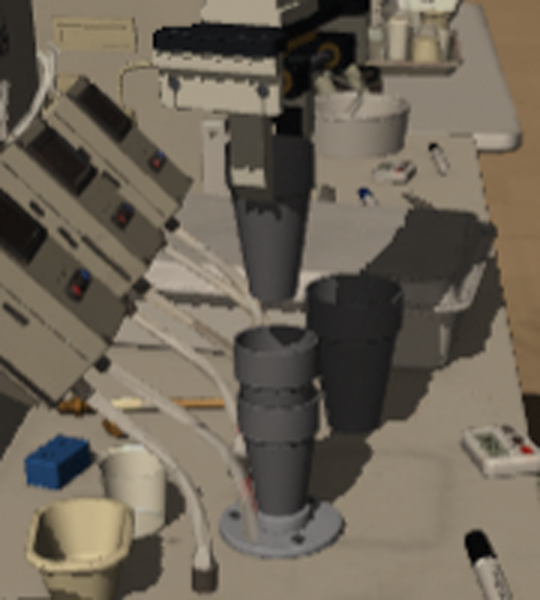

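The first pot is well nested. B's foot (270,298) sits about 3 mm to +x of the rim centre (276,345), so I trim that by 2 mm while lowering.

```bash
python3 -m crank '[-0.01,0.019,0.05,0,0.3, -0.01,0.019,0.15,0,0.3, -0.01,0.019,0.25,0,0.3, -0.01,0.019,0.34,0,0.3, -0.01,0.019,0.42,0,0.3, -0.01,0.019,0.48,0,0.3, -0.01,0.019,0.52,0,0.3, -0.01,0.019,0.53,0,0.3]' | grep -E "pos|contact|width"
python3 -m crank '[0,0,0.01,0,0.3, 0,0,0.02,0,0.3, 0,0,0.03,0,0.3, 0,0,0.04,0,0.3, 0,0,0.05,0,0.3, 0,0,0.06,0,0.3, 0,0,0.07,0,0.3, 0,0,0.07,0,0.3]' | grep -E "pos|contact|width"
```

```text
ee_pos: [532.2, -149.5, 191.1]
contact_force: [-1.2, 0.4, -1.2]
gripper_width: 57.2
ee_pos: [532.3, -149.5, 181.0]
contact_force: [0.2, 0.6, -1.3]
gripper_width: 57.1
```

```bash
python3 -m crank '[0,0,0.005,0,0.3, 0,0,0.01,0,0.3, 0,0,0.013,0,0.3, 0,0,0.016,0,0.3, 0,0,0.016,0,0.3, 0,0,0.016,0,0.3, 0,0,0.016,0,0.3, 0,0,0.016,0,0.3]' | grep -E "pos|contact|width"
```

```text
ee_pos: [532.9, -149.5, 179.4]
contact_force: [-0.7, 0.5, 5.8]
gripper_width: 57.0
```

Contact at 179.4, as expected. Release, raise and back off.

```bash
python3 -m crank '[0,0,0,0,0.65, 0,0,0,0,0.75, 0,0,0,0,0.8, 0,0,0,0,0.8, 0,0,-0.05,0,0.8, 0,0,-0.15,0,0.8, 0,0,-0.3,0,0.8, 0,0,-0.45,0,0.8]' | grep -E "pos|contact|width"
python3 -m crank '[0,0,-0.1,0,0.8, 0,0,-0.25,0,0.8, 0,0,-0.35,0,0.8, -0.03,-0.1,-0.35,0,0.8, -0.1,-0.25,-0.35,0,0.8, -0.2,-0.45,-0.35,0,0.8, -0.3,-0.65,-0.35,0,0.8, -0.4,-0.85,-0.35,0,0.8]' | grep -E "pos|contact|width"
python3 -m crank '[-0.1,-0.2,0,0,0.8, -0.2,-0.4,0,0,0.8, -0.3,-0.6,0,0,0.8, -0.4,-0.8,0,0,0.8, -0.4,-0.9,0,0,0.8, -0.4,-0.9,0,0,0.8, -0.4,-0.9,0,0,0.8, -0.4,-0.9,0,0,0.8]' | grep -E "pos|contact|width"
python3 - <<'E'
from h import *
im={n:vision.grab_frame(n)[:,:,::-1] for n in CM};E_={n:edge(im[n]) for n in CM}
for z in(148,188):
    for ns in(("top",),("side",)):print(z,ns,np.round(fit(E_,(534,-149.5),[(z,29),(z,27)],ns,9),1))
cv2.imwrite("pics/c4.png",np.hstack([cv2.resize(im["top"][100:300,300:500],(400,400),interpolation=2),cv2.resize(im["side"][90:290,190:390],(400,400),interpolation=2)]))
E
```

```text
ee_pos: [532.2, -149.4, 247.4]
contact_force: [0.9, 0.2, -0.1]
gripper_width: 73.2
ee_pos: [508.3, -9.4, 299.5]
contact_force: [0.2, -0.5, 0.2]
gripper_width: 73.7
ee_pos: [487.4, 133.9, 298.8]
contact_force: [0.4, -0.4, 0.8]
gripper_width: 73.5
148 ('top',) [ 115.2  545.6 -157.1]
148 ('side',) [  87.8  536.8 -150.4]
188 ('top',) [ 115.2  533.8 -151.3]
188 ('side',) [ 103.9  536.1 -149.7]
```

View pics/c4.png

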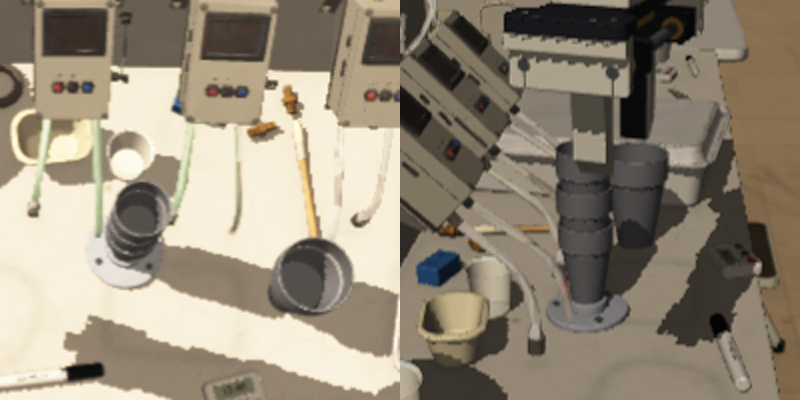

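The stack of three is upright with even collar spacing. The top rim at z=188 fits within 2–3 mm of the stand axis, and the big pot is in place. Handing in.

```bash
python3 -c "
from plant import arm
print(arm.job_done())"
```

```text
the job is handed in; nothing more can be done
None
```

I nested both small grey pots in the stand's pot as one upright stack, with the big pot and the coloured look-alikes untouched, and handed the job in at about 22 s; no verdict came back, but the last pictures show the stack upright, with its top rim within about 3 mm of the stand's axis.

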